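# Set the locating pin of the pipetting deck and register the tip box against it

### The job

Take the locating pin out of its stand and seat it fully, upright, in the one unmarked blind hole on the middle line of the black index strip in the deck, then let it go; the hole can be found by sliding the pin's tip along the strip until it drops in. Only then slide the tip box along its channel, flat on the deck, until its end rests against the pin, and leave everything else where it is.

Things in the scene. Friction and masses are not known exactly. Their poses are not given: they have to be found in the camera images.
- deck: Fixed aluminium positioning deck, 120 (x) by 330 (y) mm, 28 mm thick; origin at the centre of its underside, z up. Its y axis runs along the channel, to the robot's left (yaw varies). Two blue guide rails, 12 mm wide, rise 10 mm above the deck's top over its full length, centred at x = -50 and +50 mm; the channel between them is 88 mm wide and open at both ends.
- search_mid (a point): Middle of the search line, on the top of the black index strip (deck frame x 0, y -55 mm, z 27.5 mm; axes as the deck's). The fixed strip, 40 mm wide, shows for y -45 to +45 mm from here, 0.5 mm below the deck's top. It has one unmarked blind hole, 13.8 mm across, 22 mm deep, on the line x = 0, its centre anywhere from y = -30 to +30 mm from here; no reading gives the hole's place.
- pin: The locating pin: a plain round dowel 12 mm across and 80 mm long, 70 g, lower 50 mm bright steel tapering over its last 4 mm to a flat foot 7 mm across, upper 30 mm orange. Stands upright and loose in the stand at the start. Origin at the centre of its foot, z towards its orange top.
- pin_tip (a point): The centre of the pin's foot (same point as the pin's origin).
- stand: The fixed grey stand of the pin, 56 by 56 mm and 30 mm high, with a central hole 14.5 mm across and 22 mm deep; origin at the centre of its underside. The pin's foot rests 8 mm above the worktop, its top stands 88 mm above the worktop.
- tip_box: Grey box of yellow pipette tips, shut clear lid (grey part 45 mm high), 82 (x) by 120 (y) by 74 (z) mm, 0.17 to 0.35 kg, loose. Stands in the deck's channel near its +y end, sides along the rails; its -y end is 25 to 43 mm to the +y side of the deck's centre. Origin at its underside, 2 mm to -x of the centre, axes parallel to the deck's..
- box_end (a point): The middle of the lower edge of the tip box's -y end face, the one that faces the strip and shall rest against the pin; axes as the tip box's. Its other end is 120 mm further along +y.
- tape: A roll of tape, 96 mm across and 25 mm high, a loose bystander behind the deck; origin at the centre of its underside.
- scissors: Blue-handled scissors lying flat, 87 by 199 by 9 mm, loose bystander near the front edge on the left; origin at the centre of the underside.
Not all that is in view belongs to the job. What is shaped like the tip_box but pink is not meant.

How it is judged:
By the outcome, as a careful person would: the job done as asked, in the order asked, and still so for the second after the job is handed in, with the robot touching nothing.
It also fails if it takes over 72 s, if anything falls off the work surface, if the arm or the gripper's body presses on something with over 40 N, if the wrist force passes 120 N, or if a joint passes its speed limit or range.

### The arm

A 7-joint arm with a two-finger parallel gripper is mounted at the origin on a cart in front of the work surface, level with it; the furniture and walls round the work are solid. World frame = base frame: x ahead of the robot, y to its left, z up, the work surface at z = 0. Lengths are in m, angles in rad, forces in N, time in s.
With the tool pointing down it reaches from about 0.425 to 0.875 m from the base axis. Payload 4.7 kg.
Tool frame: the origin (TCP) lies on the front face of the gripper's body, between the roots of the fingers; the fingertips stand 70 mm ahead of it and the grasp point (between the pads) lies 51 mm ahead of it; z points along the fingers, y is the line along which they close (so a half turn about z gives the same grasp; the last joint's range is limited). The gripper opens to 87 mm and grips with 3 to 60 N. Pads are 19 mm wide; open, the fingers measure 117 mm over their backs; the gripper's body (75 mm by 190 mm) begins 51 mm behind the grasp point.
Start: joints at [-1.098, 0.321, -0.07, 1.45, 0.023, 1.371, -0.057], TCP at [0.288, 0.583, 0.292] pointing down, gripper open.
Joint ranges: [-2.86, 2.86], [-0.3, 2.09], [-1.38, 1.24], [0.06, 2.45], [-1.56, 4.7], [0.09, 2.05], [-2.69, 2.69]. Speed limits (rad/s): [2.57, 2.57, 3.14, 3.14, 3.14, 3.14, 3.14].

### API

Orientations are given as a unit quaternion [x, y, z, w].
In Python, from station import * gives the robot as it stands.
- The arm moves only by the shell command python3 -m inch 'ROWS' [OPENING] [FORCE]. ROWS is a JSON list of rows, 1 to 8 of them, each of 6 numbers: dx, dy, dz in m, then a rotation vector rx, ry, rz in rad; each row shifts and turns the commanded pose from where the row before left it, along the tool's axes as they then stand; what a row does not reach is not made up. A row lasts 1/12 s, in which the tool goes at most 0.0417 m and 0.125 rad, less where a joint would pass 70% of its speed; a pose out of reach is approached as far as the arm can. OPENING is the finger opening in m, set as the command begins (- or left out keeps the last). The fingers move at their own pace and stop on an object; FORCE is the grip in N (left out, the last holds). Time passes only in rows, so rows that do not move let the fingers close. It prints the time, the measured TCP pose, the force, the opening and the grip force at its end.
- state(): the state, without advancing time (a new reading comes with each control period).
- get_image(name): name is "scene" or "top" or "wrist"; returns a dict with "img" (480x640x3 uint8, red, green, blue), "K" (3x3 intrinsics, pixels), "rvec" (rotation vector, rad) and "tvec" (3), from world to camera coordinates, as OpenCV has them. Camera axes: x right, y down, z forward; pixel columns grow to the right and rows downward; lengths in m; the calibration is good to about 2 mm. A picture is of the moment at which its call begins. There is no depth.
- finish_job(): hands the job in; it is judged then, once.
The state is a dict: "t": time; "q": joint angles; "dq": joint speeds; "joint_efforts": joint torques, N m; "tool_pos": TCP position; "eef_rot": TCP orientation; "wrist_force": force on the tool from outside, world axes, zero at the start; "torque": the same for the moment, N m; "finger_gap": finger opening in m; "grip_force": force on a finger pad.
Only numpy, scipy, OpenCV 4.12 (cv2) and the standard library are available. Lean on these libraries where they do the work, as an engineer would, in place of code of your own. Each camera call takes 0.05 s, during which the arm holds its last target. There are 200 camera calls.

## Working session

There is one attempt and no reset: what is moved stays moved. The work goes in short steps, Python scripts to look and compute and a shell command to move; the robot and the scene stay as the last step left them, time stands still between calls to the robot, and variables do not carry over. Pictures are saved under pics/ and viewed, at most 10 in all, crops included, and the job is handed in when it is done.

```bash
mkdir -p pics; ls; cat > h.py <<'E'
import numpy as np, cv2
from scipy.spatial.transform import Rotation as R
from station import *
def cam(n):
    d=get_image(n); d['R']=cv2.Rodrigues(np.array(d['rvec'],float))[0]; d['t']=np.array(d['tvec'],float).ravel(); d['K']=np.array(d['K'],float); return d
def ray(d,u,v):
    return -d['R'].T@d['t'], d['R'].T@np.linalg.inv(d['K'])@np.array([u,v,1.])
def plane(d,u,v,z):
    c,r=ray(d,u,v); return c+r*(z-c[2])/r[2]
def tri(obs):
    A=np.zeros((3,3));b=np.zeros(3)
    for d,u,v in obs:
        c,r=ray(d,u,v); r=r/np.linalg.norm(r); P=np.eye(3)-np.outer(r,r); A+=P;b+=P@c
    return np.linalg.solve(A,b)
def proj(d,p):
    q=d['K']@(d['R']@np.array(p,float)+d['t']); return q[:2]/q[2]
def save(d,n): cv2.imwrite(n,cv2.cvtColor(d['img'],cv2.COLOR_RGB2BGR))
E
python3 - <<'E'
from h import *
import pickle
D={n:cam(n) for n in("scene","top","wrist")}
pickle.dump(D,open('d0.pkl','wb'))
a=np.hstack([D['scene']['img'],D['top']['img']])
save(D['scene'],'pics/s0.png');save(D['top'],'pics/t0.png')
s=state();print(s['t'],s['tool_pos'],s['eef_rot'],s['wrist_force'],s['finger_gap'])
for n in D: print(n,-D[n]['R'].T@D[n]['t'],D[n]['K'][0])
E
```

```text
pics
0.15 [0.2877488  0.58249265 0.29140144] [ 2.27373060e-01  9.73807457e-01 -7.16105938e-04 -1.23849097e-04] [ 0.61021015  0.77906094 -0.17288557] 0.08735862169352175
scene [-0.22846412  0.79381949  0.54130375] [541.1523122    0.         314.24191086]
top [0.23222022 0.12904838 1.29123559] [558.27290976   0.         322.93708596]
wrist [0.22992417 0.61378352 0.38266368] [351.42841292   0.         322.85968168]
```

View pics/s0.png

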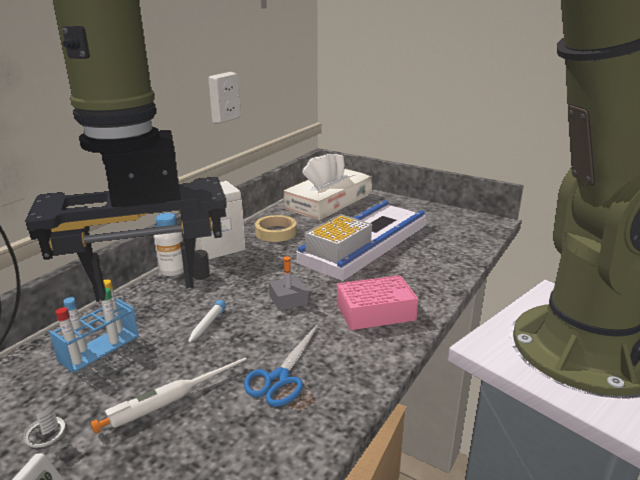

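View pics/t0.png

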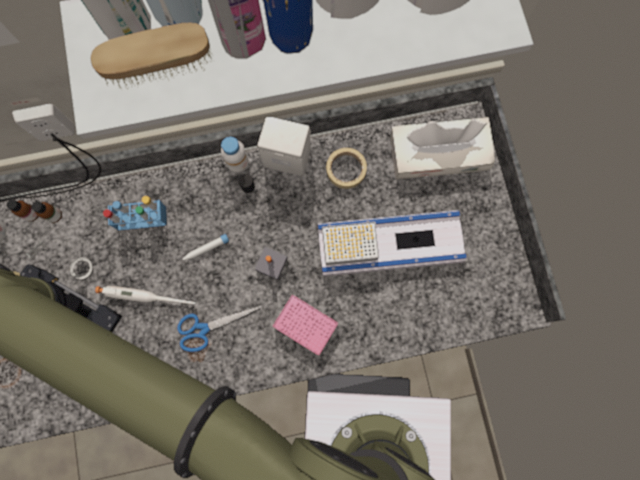

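The scene view shows the pin's orange top at about (287,263), in its stand at (289,293). The deck with the grey/yellow tip box is at (338,238), with the black strip at (385,223). In the top view the pin is at (269,259), the tip box at (352,243), the strip at (415,239) and the rails run along rows ~218 and ~266. The tip box could be grey/yellow (352,243) or pink (305,326) in the top view. The grey one fits: it has yellow tips and stands in the channel. I'll confirm that in one crop and measure.

```bash
python3 - <<'E'
from h import *
import pickle
D=pickle.load(open('d0.pkl','rb')); S,T=D['scene'],D['top']
def mask(d,lo,hi,box):
    h=cv2.cvtColor(d['img'],cv2.COLOR_RGB2HSV); m=cv2.inRange(h,lo,hi); z=np.zeros_like(m); x0,y0,x1,y1=box; z[y0:y1,x0:x1]=m[y0:y1,x0:x1]; return z
def pts(m): return np.argwhere(m)[:,::-1].astype(float)
# pin orange
ps=pts(mask(S,(3,140,90),(18,255,255),(270,245,305,285))); pt=pts(mask(T,(3,140,90),(18,255,255),(255,245,285,275)))
for n,p in(('s',ps),('t',pt)): print('orange',n,len(p),p.mean(0),p.min(0),p.max(0))
# orange centre pt (mid of sleeve)
c=tri([(S,*ps.mean(0)),(T,*pt.mean(0))]);print('orange mid ~',c)
# rails in top
m=mask(T,(100,120,60),(125,255,255),(310,200,480,280))
cs,_=cv2.findContours(m,cv2.RETR_EXTERNAL,cv2.CHAIN_APPROX_NONE)
for k in sorted(cs,key=cv2.contourArea)[-3:]:
    b=cv2.boxPoints(cv2.minAreaRect(k)); print('rail',cv2.contourArea(k),[np.round(plane(T,*q,0.038),4)[:2].tolist() for q in b])
# strip
for d,box,nm in((T,(385,225,445,255),'T'),(S,(365,210,405,240),'S')):
    h=cv2.inRange(cv2.cvtColor(d['img'],cv2.COLOR_RGB2GRAY),0,50); z=np.zeros_like(h); x0,y0,x1,y1=box; z[y0:y1,x0:x1]=h[y0:y1,x0:x1]
    k=max(cv2.findContours(z,cv2.RETR_EXTERNAL,cv2.CHAIN_APPROX_NONE)[0],key=cv2.contourArea)
    M=cv2.moments(k);u=(M['m10']/M['m00'],M['m01']/M['m00']);d['sc']=u
    b=cv2.boxPoints(cv2.minAreaRect(k)); print('strip',nm,u,plane(d,*u,0.0275),[np.round(plane(d,*q,0.0275),4)[:2].tolist() for q in b])
print('strip tri',tri([(S,*S['sc']),(T,*T['sc'])]))
# stand via top: grey dark block
cr=np.hstack([cv2.resize(S['img'][200:330,250:430],(540,390)),]) ; ct=cv2.resize(T['img'][200:360,240:480],(585,390))
o=np.hstack([cr[:, :400],ct[:, :400]]);cv2.imwrite('pics/crop.png',cv2.cvtColor(o,cv2.COLOR_RGB2BGR))
E
```

```text
orange s 92 [286.55434783 264.33695652] [284. 257.] [289. 272.]
orange t 22 [268.36363636 258.86363636] [266. 256.] [271. 261.]
orange mid ~ [0.43469843 0.25900006 0.07293156]
rail 71.5 [[0.4306, 0.1115], [0.4427, 0.0321], [0.4359, 0.0312], [0.4238, 0.1105]]
rail 71.5 [[0.4593, -0.0786], [0.4704, -0.1561], [0.4633, -0.1567], [0.4523, -0.0793]]
rail 82.0 [[0.4441, 0.0211], [0.4575, -0.0673], [0.4505, -0.0681], [0.4371, 0.0202]]
strip T (414.62450018175207, 239.2057433660487) [ 0.50575176 -0.07011682  0.0275    ] [[0.5161, -0.0266], [0.5288, -0.1097], [0.4955, -0.1132], [0.4829, -0.0306]]Traceback (most recent call last):
  File "<stdin>", line 21, in <module>
ZeroDivisionError: float division by zero
```

```bash
python3 - <<'E'
from h import *
import pickle
D=pickle.load(open('d0.pkl','rb')); S,T=D['scene'],D['top']
g=cv2.cvtColor(S['img'],cv2.COLOR_RGB2GRAY); x0,y0=365,212; sub=(g[212:238,365:402]<70).astype(np.uint8)
k=max(cv2.findContours(sub,cv2.RETR_EXTERNAL,cv2.CHAIN_APPROX_NONE)[0],key=cv2.contourArea); M=cv2.moments(k)
u=(M['m10']/M['m00']+x0,M['m01']/M['m00']+y0); print(u,plane(S,*u,.0275)); print('strip tri',tri([(S,*u),(T,414.62,239.21)]))
# rail long edges in top: fit line per rail
h=cv2.cvtColor(T['img'],cv2.COLOR_RGB2HSV); m=cv2.inRange(h,(100,100,50),(125,255,255)); 
for y0,y1 in((205,232),(255,276)):
    p=np.argwhere(m[y0:y1,315:475])[:,::-1]+[315,y0]; w=np.array([plane(T,*q,.038)[:2] for q in p]); vx,vy,cx,cy=cv2.fitLine(w.astype(np.float32),cv2.DIST_HUBER,0,.01,.01).ravel()
    s=(w-[cx,cy])@[vx,vy]; print('rail',len(p),(cx,cy),'yaw',np.arctan2(-vx*np.sign(vy),abs(vy)),'ends',s.min(),s.max())
cr=cv2.resize(S['img'][200:330,250:430],(540,390)); ct=cv2.resize(T['img'][200:360,240:480],(585,390))
o=np.hstack([cr[:, :400],ct[:, :400]]);cv2.imwrite('pics/crop.png',cv2.cvtColor(o,cv2.COLOR_RGB2BGR))
E
```

```text
(380.75, 223.13568376068375) [ 0.50063069 -0.07513517  0.0275    ]
strip tri [ 0.50273673 -0.07213561  0.02823974]
rail 348 (np.float32(0.55198693), np.float32(-0.045302857)) yaw 0.1377631 ends -0.2019847319148295 0.12624344698299306
rail 445 (np.float32(0.44695106), np.float32(-0.02246901)) yaw 0.14744873 ends -0.16450421846410856 0.16325993720434664
```

View pics/crop.png

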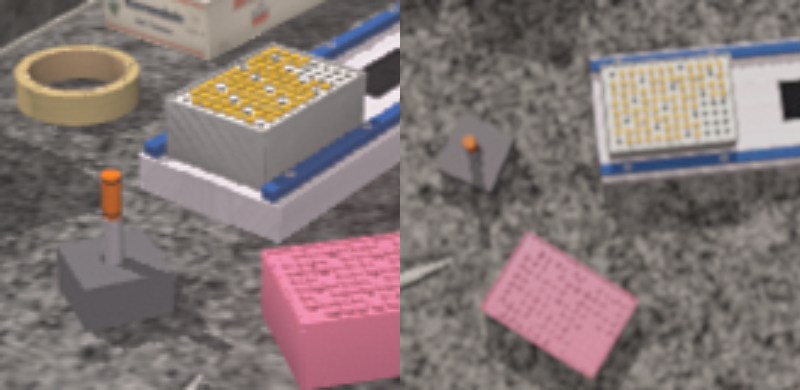

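The crop confirms it: the grey box with yellow tips stands in the blue-railed channel, the pink block lies outside it, and the orange-topped pin is upright in its stand. The deck yaw is about 0.147 and the strip middle is at about (0.504,-0.071), with a triangulated height of 28 mm that matches the text. I'll move over the pin and turn the fingers across the channel.

```bash
python3 -m inch '[[-0.023,-0.0188,0.0033,0,0,0],[-0.023,-0.0188,0.0033,0,0,0],[-0.023,-0.0188,0.0033,0,0,0],[-0.023,-0.0188,0.0033,0,0,0],[-0.023,-0.0188,0.0033,0,0,0],[-0.023,-0.0188,0.0033,0,0,0],[-0.023,-0.0188,0.0033,0,0,0],[-0.023,-0.0188,0.0033,0,0,0]]' 0.087
python3 -m inch '[[-0.023,-0.0188,0.0033,0,0,0],[-0.023,-0.0188,0.0033,0,0,0],[-0.023,-0.0188,0.0033,0,0,0],[-0.023,-0.0188,0.0033,0,0,0]]'
python3 -m inch '[[0,0,0,0,0,0.12],[0,0,0,0,0,0.12],[0,0,0,0,0,0.12],[0,0,0,0,0,0.12],[0,0,0,0,0,0.12],[0,0,0,0,0,0.12],[0,0,0,0,0,0.12],[0,0,0,0,0,0.12]]'
python3 -m inch '[[0,0,0,0,0,0],[0,0,0,0,0,0]]'
python3 - <<'E'
from h import *
import pickle
W=cam('wrist');pickle.dump(W,open('w1.pkl','wb'));save(W,'pics/w1.png')
s=state();print(s['tool_pos'],R.from_quat(s['eef_rot']).as_matrix().round(4),s['q'])
print('pred pin top',proj(W,[.435,.259,.088]), 'campos',-W['R'].T@W['t'])
E
```

```text
t: 0.82
tool_pos: [0.3865, 0.3649, 0.2655]
eef_rot: [0.227, 0.974, -0.0, -0.0]
wrist_force: [1.3, -0.6, 1.4]
finger_gap: 0.0871
grip_force: 0.0
t: 1.15
tool_pos: [0.4357, 0.2568, 0.2524]
eef_rot: [0.227, 0.974, 0.0, -0.0]
wrist_force: [0.5, -0.6, -0.1]
finger_gap: 0.087
grip_force: 0.0
t: 1.82
tool_pos: [0.4352, 0.2582, 0.2524]
eef_rot: [0.654, 0.757, -0.0, -0.0]
wrist_force: [-0.3, 0.2, -0.4]
finger_gap: 0.0868
grip_force: 0.0
t: 1.98
tool_pos: [0.4353, 0.2582, 0.2525]
eef_rot: [0.65, 0.76, -0.0, -0.0]
wrist_force: [0.1, 0.1, -0.5]
finger_gap: 0.0869
grip_force: 0.0
[0.43531682 0.25821559 0.25252463] [[-1.548e-01  9.880e-01 -2.000e-04]
 [ 9.880e-01  1.548e-01 -2.000e-04]
 [-1.000e-04 -2.000e-04 -1.000e+00]] [-0.75420851  0.03757318  0.17071871  1.86224555 -0.00672811  1.24258754
 -0.42605397]
pred pin top [321.21701698 234.00133202] campos [0.42593278 0.32506521 0.34388254]
```

View pics/w1.png

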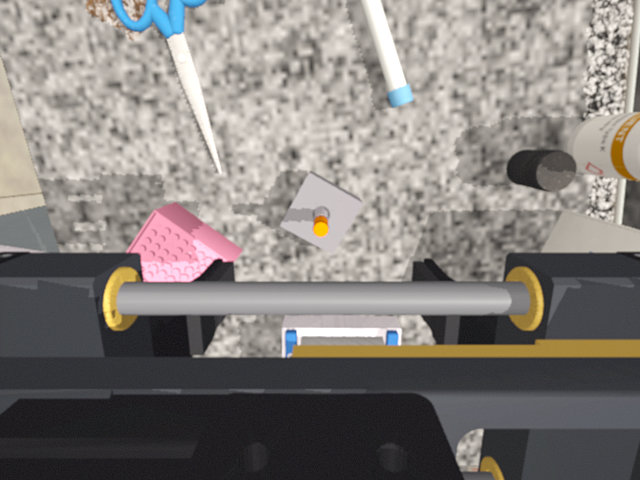

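The wrist view shows the pin's orange top at about (321,229), in the stand at (322,211), close to the predicted (321,234). Next I'll refine it from the wrist, top and scene views.

```bash
python3 - <<'E'
from h import *
import pickle
D=pickle.load(open('d0.pkl','rb')); S,T=D['scene'],D['top']; W=pickle.load(open('w1.pkl','rb'))
h=cv2.cvtColor(W['img'],cv2.COLOR_RGB2HSV); m=cv2.inRange(h,(5,150,90),(25,255,255)); m[:200]=0;m[245:]=0;m[:,:300]=0;m[:,345:]=0
p=np.argwhere(m)[:,::-1]; print(len(p),p.min(0),p.max(0),p.mean(0))
for r in range(p[:,1].min(),p[:,1].max()+1):
    q=p[p[:,1]==r][:,0]; print(r,q.min(),q.max(),W['img'][r,321],end=' | ')
w=(p[:,0].max()-p[:,0].min()+1)
u,v=(p[:,0].max()+p[:,0].min())/2, p[:,1].max()+.5-w/2-.5
a=plane(W,u,v,.088);print('\ntop cap',u,v,a,'expected width px', 12e-3*W['K'][0,0]/(W['R']@a+W['t'])[2],w)
st=(286.6,259.0);print('tri W+S',tri([(W,u,v),(S,*st)]),'W+S+T',tri([(W,u,v),(S,*st),(T,268,258.3)]), 'top plane',plane(T,268.4,258.5,.088),plane(S,*st,.088))
# stand top square in wrist
hs=(h[...,1]<40)&(cv2.cvtColor(W['img'],cv2.COLOR_RGB2GRAY)>100)
E
```

```text
237 [313 216] [327 235] [320.36708861 225.93670886]
216 319 322 [187 110  53] | 217 317 324 [203 109   0] | 218 316 325 [207 116   0] | 219 315 326 [203 112   0] | 220 315 326 [188 106   0] | 221 314 326 [200 114   0] | 222 315 326 [255 166   0] | 223 315 326 [255 197   0] | 224 315 326 [255 205   0] | 225 314 327 [255 203   0] | 226 314 327 [255 204   0] | 227 314 327 [255 202   0] | 228 313 327 [255 203   0] | 229 313 327 [255 202   0] | 230 314 327 [255 202   0] | 231 314 327 [255 202   0] | 232 314 326 [255 202   0] | 233 315 326 [255 202   0] | 234 316 325 [255 202   0] | 235 317 323 [255 202   0] | 
top cap 320.0 227.5 [0.43332611 0.26383033 0.088     ] expected width px 16.02275005195599 15
tri W+S [0.43246774 0.26157621 0.08497997] W+S+T [0.43369105 0.26029305 0.08376528] top plane [0.43354021 0.25789935 0.088     ] [0.42760584 0.26328097 0.088     ]
```

```bash
python3 -m inch '[[0.001,-0.0003,0.02,0,0,0.004],[0.001,-0.0003,0.02,0,0,0.004],[0.001,-0.0003,0.02,0,0,0],[0.001,-0.0003,0.02,0,0,0],[0,0,0,0,0,0]]'
python3 - <<'E'
from h import *
import pickle
D=pickle.load(open('d0.pkl','rb')); S=D['scene']; W0=pickle.load(open('w1.pkl','rb'))
W=cam('wrist');pickle.dump(W,open('w2.pkl','wb'));save(W,'pics/w2.png')
s=state();print(s['tool_pos'])
print('pred',proj(W,[.4335,.2620,.088]))
h=cv2.cvtColor(W['img'],cv2.COLOR_RGB2HSV); m=cv2.inRange(h,(5,150,200),(25,255,255)); pu=proj(W,[.4335,.262,.088]).astype(int)
z=np.zeros_like(m); z[pu[1]-40:pu[1]+40,pu[0]-40:pu[0]+40]=m[pu[1]-40:pu[1]+40,pu[0]-40:pu[0]+40]
k=max(cv2.findContours(z,cv2.RETR_EXTERNAL,cv2.CHAIN_APPROX_NONE)[0],key=cv2.contourArea)
e=cv2.fitEllipse(k);print(cv2.boundingRect(k),e); u,v=e[0]
print(plane(W,u,v,.088),'tri',tri([(W,u,v),(W0,320.3,228.5),(S,286.6,259.0)]),tri([(W,u,v),(W0,320.3,228.5)]))
E
```

```text
t: 2.45
tool_pos: [0.4314, 0.2608, 0.1688]
eef_rot: [0.653, 0.757, -0.004, -0.001]
wrist_force: [-0.3, -0.2, -0.4]
finger_gap: 0.0866
grip_force: 0.0
[0.4323673  0.26131415 0.17084961]
pred [326.17925108 273.99112468]
(317, 262, 21, 20) ((326.61358642578125, 271.852294921875), (19.153465270996094, 20.157470703125), 106.212646484375)
[0.43354739 0.26320526 0.088     ] tri [0.43327332 0.26114723 0.08435786] [0.43364822 0.26287235 0.08708986]
```

The pin axis is at (0.4335, 0.2628) with its top at 87 mm, which matches the text's 88 mm. I'll descend and grip.

```bash
python3 -m inch '[[0.0003,0.0003,0.0125,0,0,0],[0.0003,0.0003,0.0125,0,0,0],[0.0003,0.0003,0.0125,0,0,0],[0.0003,0.0003,0.0125,0,0,0],[0,0,0,0,0,0],[0,0,0,0,0,0]]'
python3 -m inch '[[0,0,0,0,0,0],[0,0,0,0,0,0],[0,0,0,0,0,0],[0,0,0,0,0,0],[0,0,0,0,0,0],[0,0,0,0,0,0],[0,0,0,0,0,0],[0,0,0,0,0,0]]' 0.0 20
python3 -m inch '[[0,0,0,0,0,0],[0,0,0,0,0,0],[0,0,0,0,0,0],[0,0,0,0,0,0]]'
```

```text
t: 3.0
tool_pos: [0.4351, 0.2636, 0.1236]
eef_rot: [0.654, 0.756, 0.0, 0.0]
wrist_force: [0.3, -0.6, -0.3]
finger_gap: 0.0871
grip_force: 0.0
t: 3.67
tool_pos: [0.4347, 0.2634, 0.1227]
eef_rot: [0.654, 0.756, 0.0, -0.0]
wrist_force: [-0.6, -0.3, 0.8]
finger_gap: 0.0416
grip_force: 0.0
t: 4.0
tool_pos: [0.4347, 0.2634, 0.1227]
eef_rot: [0.654, 0.756, 0.0, 0.0]
wrist_force: [-0.2, -0.3, -0.8]
finger_gap: 0.0147
grip_force: 0.0
```

```bash
python3 -m inch '[[0,0,0,0,0,0],[0,0,0,0,0,0],[0,0,0,0,0,0],[0,0,0,0,0,0]]' 0.0 25
python3 -m inch '[[0,0,-0.008,0,0,0],[0,0,-0.016,0,0,0],[0,0,-0.02,0,0,0],[0,0,-0.02,0,0,0],[0,0,-0.02,0,0,0],[0,0,-0.02,0,0,0],[0,0,-0.018,0,0,0],[0,0,0,0,0,0]]'
python3 - <<'E'
from h import *
import pickle
W=cam('wrist');pickle.dump(W,open('w3.pkl','wb'))
s=state();print(s['tool_pos'],s['finger_gap'],R.from_quat(s['eef_rot']).as_matrix().round(3)[:2].tolist())
c=np.array(s['tool_pos']);z=c[2]
h=cv2.cvtColor(W['img'],cv2.COLOR_RGB2HSV); 
for dz in(-.035,-.051,-.1147): print(proj(W,c+[0,0,dz]))
save(W,'pics/w3.png')
E
```

```text
t: 4.33
tool_pos: [0.4345, 0.2634, 0.1226]
eef_rot: [0.654, 0.756, -0.0, -0.0]
wrist_force: [-1.8, -1.0, 0.2]
finger_gap: 0.0111
grip_force: 24.9
t: 5.0
tool_pos: [0.4366, 0.2645, 0.2493]
eef_rot: [0.654, 0.756, 0.004, 0.001]
wrist_force: [0.8, 1.1, -0.5]
finger_gap: 0.011
grip_force: 24.9
[0.4358704  0.26406847 0.24714014] 0.011431861879353371 [[-0.143, 0.99, 0.004], [0.99, 0.143, 0.003]]
[317.56909741 317.11584647]
[317.83196888 299.95072427]
[318.50764999 255.82973811]
```

View pics/w3.png

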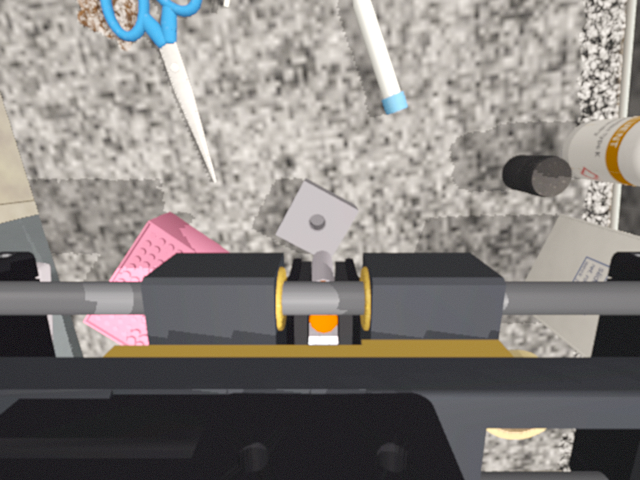

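The pin is held upright: orange top at (323,318), foot at (321,256), clear of the stand's hole at (317,222). I'll carry it over the channel to a spot just beyond the strip, so the wrist camera can measure the strip.

```bash
python3 -m inch '[[-0.013,0.001,0,0,0,0],[-0.025,0.0015,0,0,0,0],[-0.025,0.0015,0,0,0,0],[-0.025,0.0015,0,0,0,0],[-0.025,0.0015,0,0,0,0],[-0.025,0.0015,0,0,0,0],[-0.025,0.0015,0,0,0,0],[-0.025,0.0015,0,0,0,0]]'
python3 -m inch '[[-0.025,0.0015,0,0,0,0],[-0.025,0.0015,0,0,0,0],[-0.025,0.0015,0,0,0,0],[-0.025,0.0015,0,0,0,0],[-0.025,0.0015,0,0,0,0],[-0.025,0.0015,0,0,0,0],[-0.025,0.0015,0,0,0,0],[-0.025,0.0015,0,0,0,0]]'
python3 -m inch '[[-0.013,0,0,0,0,0],[0,0,0,0,0,0],[0,0,0,0,0,0],[0,0,0,0,0,0]]'
python3 - <<'E'
from h import *
import pickle
W=cam('wrist');pickle.dump(W,open('w4.pkl','wb'));save(W,'pics/w4.png')
s=state();print(s['tool_pos'],R.from_quat(s['eef_rot']).as_matrix().round(3)[:2].tolist(),s['q'],s['wrist_force'])
print(proj(W,[.504,-.071,.0275]))
E
```

```text
t: 5.72
tool_pos: [0.4722, 0.0764, 0.2431]
eef_rot: [0.655, 0.756, -0.001, -0.001]
wrist_force: [0.1, 0.4, -1.2]
finger_gap: 0.0115
grip_force: 24.9
t: 6.38
tool_pos: [0.5123, -0.1195, 0.2431]
eef_rot: [0.655, 0.756, -0.001, -0.001]
wrist_force: [0.9, -0.1, -0.3]
finger_gap: 0.0109
grip_force: 24.9
t: 6.72
tool_pos: [0.5147, -0.1294, 0.2436]
eef_rot: [0.654, 0.756, -0.0, -0.001]
wrist_force: [0.4, 0.9, -1.3]
finger_gap: 0.0115
grip_force: 24.9
[ 0.51495779 -0.12890801  0.24387785] [[-0.145, 0.989, -0.001], [0.989, 0.145, 0.001]] [-0.33909074  0.10114179  0.57179459  1.829315   -0.05850661  1.2293148
  0.39553532] [ 0.18335973  0.32418397 -0.01782726]
[319.45106556 152.92777615]
```

View pics/w4.png

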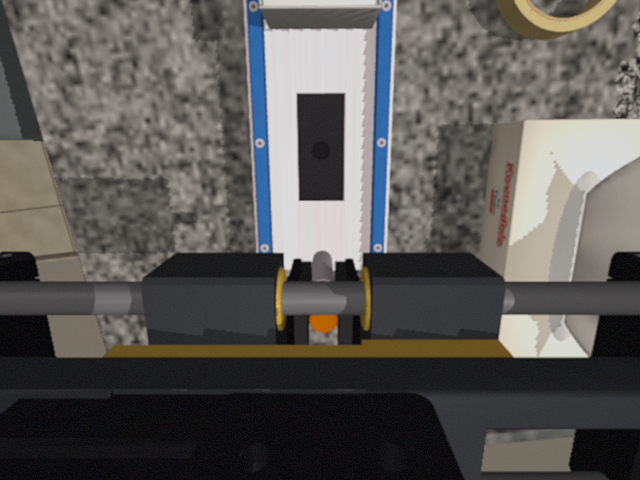

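The wrist view shows the black strip from (297,93) to (345,200), the rails, the box end at row ~15, and a faint round shade at (321,150). The task says no reading gives the hole's place, so I'll treat that spot as only a hint and search by touch. First I'll measure the strip line.

```bash
python3 - <<'E'
from h import *
import pickle
W=pickle.load(open('w4.pkl','rb'));W3=pickle.load(open('w3.pkl','rb'))
g=cv2.cvtColor(W['img'],cv2.COLOR_RGB2GRAY); m=(g<80).astype(np.uint8); m[:80]=0;m[215:]=0;m[:,:285]=0;m[:,355:]=0
k=max(cv2.findContours(m,cv2.RETR_EXTERNAL,cv2.CHAIN_APPROX_NONE)[0],key=cv2.contourArea)
P=np.array([plane(W,*q,.0275)[:2] for q in k[:,0].astype(float)]).astype(np.float32)
(c,sz,a)=cv2.minAreaRect(P);b=cv2.boxPoints((c,sz,a));print('strip',c,sz,b.round(4).tolist())
h=cv2.cvtColor(W['img'],cv2.COLOR_RGB2HSV);mm=cv2.inRange(h,(100,130,60),(125,255,255));mm[250:]=0
Ls=[]
for x0,x1 in((230,280),(365,400)):
    q=np.argwhere(mm[:250,x0:x1])[:,::-1]+[x0,0]; w=np.array([plane(W,*t,.038)[:2] for t in q],np.float32); vx,vy,cx,cy=cv2.fitLine(w,cv2.DIST_HUBER,0,.01,.01).ravel()
    if vy<0: vx,vy=-vx,-vy
    Ls.append((cx,cy,vx,vy));print('rail',cx,cy,'yaw',np.arctan2(-vx,vy),'med width')
yaw=np.mean([np.arctan2(-l[2],l[3]) for l in Ls]); n=np.array([np.cos(yaw),np.sin(yaw)]); e=[np.dot(n,l[:2]) for l in Ls]
print('yaw',yaw,'rail spacing',abs(e[1]-e[0]),'centre off',np.mean(e),'strip off',np.dot(n,c))
# two-view height of strip with top camera
T=pickle.load(open('d0.pkl','rb'))['top'];M=cv2.moments(k);print('height',tri([(W,M['m10']/M['m00'],M['m01']/M['m00']),(T,414.62,239.21)]))
# profile of grey along strip middle
print(g[95:200:5,321].tolist()); 
p0=np.array([.51496,-.12891,.24388]); print('foot pred',proj(W,p0+[0,0,-.1147]),'top pred',proj(W,p0+[0,0,-.0347]))
for r in(254,257,260): print(r,g[r,300:345:2].tolist())
s=plane(W,321,150,.0275);print('spot',s)
# box end face lower edge
print('edge col',g[0:40:2,320].tolist())
E
```

```text
strip (0.5044693946838379, -0.0670524537563324) (0.0381491594016552, 0.08713951706886292) [[0.47929999232292175, -0.02669999934732914], [0.4918999969959259, -0.11289999634027481], [0.5296000242233276, -0.10740000009536743], [0.5170999765396118, -0.021199999377131462]]
rail 0.45312843 -0.057037674 yaw 0.14995927 med width
rail 0.5502532 -0.042631924 yaw 0.14687726 med width
yaw 0.14841826 rail spacing 0.0981873 centre off 0.48880607 strip off 0.4890080574014979
height [ 0.50331024 -0.06622651  0.04310513]
[34, 43, 40, 42, 43, 38, 40, 41, 38, 38, 31, 29, 31, 36, 38, 42, 43, 41, 43, 41, 34]
foot pred [321.90819917 255.44129666] top pred [321.02888244 318.50382898]
254 [215, 216, 216, 216, 215, 216, 217, 164, 96, 93, 96, 96, 100, 102, 115, 185, 215, 214, 214, 215, 213, 217, 218]
257 [212, 216, 216, 217, 215, 218, 202, 103, 94, 97, 96, 97, 102, 106, 110, 132, 208, 216, 214, 215, 213, 217, 217]
260 [51, 182, 198, 198, 197, 202, 171, 89, 95, 97, 97, 101, 103, 105, 113, 116, 197, 214, 194, 197, 195, 200, 170]
spot [ 0.50496232 -0.06839149  0.0275    ]
edge col [214, 214, 213, 191, 130, 88, 86, 82, 79, 78, 76, 79, 80, 77, 103, 185, 216, 215, 217, 216]
```

Strip line from the wrist view, after correcting the wrist bias against the gripped pin: middle at about (0.505,-0.0675), yaw 0.148. Rail spacing comes out at 98 mm against the true 100. The two-view height of 43 mm is weak because of the small parallax, and the earlier one was 28 mm. Touch will settle it. I'll go to y≈-36 on the line and down close to the strip.

```bash
python3 -m inch '[[0.009,-0.0002,0.01,0,0,0],[0.009,-0.0002,0.015,0,0,0],[0.008,0,0.015,0,0,0],[0,0,0.015,0,0,0],[0,0,0.015,0,0,0],[0,0,0.012,0,0,0],[0,0,0.006,0,0,0],[0,0,0,0,0,0]]'
python3 -m inch '[[0,0,0,0,0,0],[0,0,0,0,0,0]]'
python3 -m inch '[[0,0,0.003,0,0,0],[0,0,0.003,0,0,0],[0,0,0.002,0,0,0],[0,0,0,0,0,0],[0,0,0,0,0,0]]'
```

```text
t: 7.43
tool_pos: [0.5103, -0.1034, 0.1549]
eef_rot: [0.654, 0.756, -0.001, -0.001]
wrist_force: [-0.6, 0.4, -0.7]
finger_gap: 0.0107
grip_force: 24.9
t: 7.6
tool_pos: [0.5119, -0.1043, 0.1574]
eef_rot: [0.654, 0.756, 0.0, 0.001]
wrist_force: [0.9, 1.0, -1.4]
finger_gap: 0.0112
grip_force: 24.9
t: 8.02
tool_pos: [0.5113, -0.1044, 0.1485]
eef_rot: [0.654, 0.756, -0.0, -0.0]
wrist_force: [0.2, -0.1, -0.5]
finger_gap: 0.0114
grip_force: 24.9
```

```bash
python3 -m inch '[[0,0,0.002,0,0,0],[0,0,0.002,0,0,0],[0,0,0,0,0,0]]'
python3 -m inch '[[0,0,0.001,0,0,0],[0,0,0.001,0,0,0],[0,0,0,0,0,0]]'
python3 -m inch '[[0,0,0.001,0,0,0],[0,0,0.001,0,0,0],[0,0,0,0,0,0]]'
```

```text
t: 8.27
tool_pos: [0.5112, -0.1043, 0.1443]
eef_rot: [0.654, 0.756, -0.0, -0.0]
wrist_force: [0.3, 0.2, -0.1]
finger_gap: 0.0111
grip_force: 24.9
t: 8.52
tool_pos: [0.5113, -0.1043, 0.1425]
eef_rot: [0.654, 0.756, -0.0, -0.0]
wrist_force: [-0.8, -0.5, -0.7]
finger_gap: 0.0111
grip_force: 24.9
t: 8.77
tool_pos: [0.5119, -0.1046, 0.1419]
eef_rot: [0.654, 0.756, 0.0, 0.0]
wrist_force: [-2.3, -0.0, 7.9]
finger_gap: 0.0115
grip_force: 24.9
```

Contact at about 8 N, with the foot at 27.2 mm as expected. Now I'll slide toward +y in short, lightly pressed steps.

```bash
python3 -m inch '[[0.001,-0.0002,0,0,0,0],[0.001,-0.0002,0,0,0,0],[0.001,-0.0002,0,0,0,0],[0.001,-0.0002,0,0,0,0],[0.001,0,0,0,0,0],[0.001,0,0,0,0,0],[0.001,0,0,0,0,0],[0.001,0,0,0,0,0]]'
```

```text
t: 9.43
tool_pos: [0.5106, -0.0981, 0.1419]
eef_rot: [0.655, 0.756, 0.0, 0.002]
wrist_force: [0.3, -2.6, 4.8]
finger_gap: 0.0111
grip_force: 25.0
```

```bash
python3 -m inch '[[0.001,0,0.0003,0,0,0],[0.001,0,0,0,0,0],[0.001,0,0,0,0,0],[0.001,0,0,0,0,0],[0.001,0,0,0,0,0],[0.001,0,0,0,0,0],[0.001,0,0,0,0,0]]'
```

```text
t: 10.02
tool_pos: [0.5096, -0.0911, 0.1415]
eef_rot: [0.655, 0.756, 0.0, 0.002]
wrist_force: [0.9, -3.1, 4.7]
finger_gap: 0.0109
grip_force: 25.0
```

```bash
python3 -m inch '[[0.001,0,0.0004,0,0,0],[0.001,0,0.0004,0,0,0],[0.001,0,0,0,0,0],[0.001,0,0,0,0,0],[0.001,0,0,0,0,0],[0.001,0,0,0,0,0],[0.001,0,0,0,0,0]]'
```

```text
t: 10.6
tool_pos: [0.5082, -0.0834, 0.1403]
eef_rot: [0.655, 0.756, 0.0, 0.001]
wrist_force: [0.0, -3.2, 5.0]
finger_gap: 0.0112
grip_force: 25.0
```

```bash
python3 -m inch '[[0.001,0,0,0,0,0],[0.001,0,0,0,0,0],[0.001,0,0,0,0,0],[0.001,0,0,0,0,0],[0.001,0,0,0,0,0],[0.001,0,0,0,0,0]]'
```

```text
t: 11.1
tool_pos: [0.5065, -0.0767, 0.1395]
eef_rot: [0.654, 0.756, -0.0, -0.0]
wrist_force: [0.2, -1.8, 4.4]
finger_gap: 0.0111
grip_force: 25.0
```

```bash
python3 -m inch '[[0.001,0,0,0,0,0],[0.001,0,0,0,0,0],[0.001,0,0,0,0,0],[0.001,0,0,0,0,0],[0.001,0,0,0,0,0]]'
```

```text
t: 11.52
tool_pos: [0.5057, -0.0717, 0.1395]
eef_rot: [0.654, 0.756, -0.0, -0.0]
wrist_force: [-0.1, -2.1, 4.6]
finger_gap: 0.0112
grip_force: 25.0
```

```bash
python3 -m inch '[[0.001,0,0,0,0,0],[0.001,0,0,0,0,0],[0.001,0,0,0,0,0],[0.001,0,0,0,0,0],[0.001,0,0,0,0,0]]'
```

```text
t: 11.93
tool_pos: [0.5051, -0.0667, 0.1395]
eef_rot: [0.654, 0.756, 0.0, -0.0]
wrist_force: [1.4, -2.1, 3.5]
finger_gap: 0.0111
grip_force: 25.0
```

No drop at the spot. I'll check the pin's attitude in the grip before going on.

```bash
python3 - <<'E'
from h import *
W=cam('wrist')
c=cv2.resize(W['img'][140:360,230:420],(0,0),fx=2.7,fy=2.7,interpolation=cv2.INTER_CUBIC);cv2.imwrite('pics/w5.png',cv2.cvtColor(c,cv2.COLOR_RGB2BGR))
s=state();p=np.array(s['tool_pos']);print(p,proj(W,p+[0,0,-.1135]),proj(W,p+[0,0,-.0335]))
E
```

```text
[ 0.50506489 -0.06646658  0.1395245 ] [321.19022704 255.98565143] [320.26259235 319.95324755]
```

View pics/w5.png

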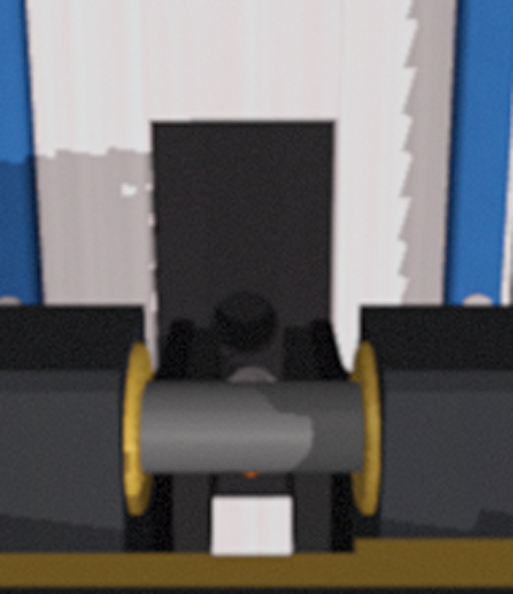

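The pin's steel shows only at crop (250,375), which is pixel row ~279 rather than the predicted 256. So friction has swung it about the pads: the foot lags and the pin is tilted. The hole shade is ahead at crop (246,321), pixel (321,259), at the same world place as before, so I'll lift, measure the tilt and right the pin.

```bash
python3 -m inch '[[0,0,-0.005,0,0,0],[0,0,-0.01,0,0,0],[0,0,-0.01,0,0,0],[0,0,0,0,0,0],[0,0,0,0,0,0]]' 0.0 50
python3 - <<'E'
from h import *
W=cam('wrist');s=state();p=np.array(s['tool_pos']);Rt=R.from_quat(s['eef_rot']).as_matrix()
print(p,s['grip_force'])
for th in(0,6,12,18,24):
    t=np.radians(th); e=np.array([-np.sin(t),0,np.cos(t)])
    f=[proj(W,p+Rt@(np.array([0,0,.051])+e*.0637+np.array([sx,0,0])*1)) for sx in(0,)]
    f+= [proj(W,p+Rt@(np.array([0,0,.051])+e*.0597+np.array([np.cos(t),0,np.sin(t)])*.006))]
    f+= [proj(W,p+Rt@(np.array([0,0,.051])-e*.0163))]
    print(th,'foot',f[0].round(1),'near edge',f[1].round(1),'top',f[2].round(1))
print('hole shade',plane(W,321.1,258.9,.0275))
g=cv2.cvtColor(W['img'],cv2.COLOR_RGB2GRAY);print(g[240:330:2,321].tolist());print(W['img'][300:330:3,321].tolist())
c=cv2.resize(W['img'][140:360,230:420],(0,0),fx=2.7,fy=2.7,interpolation=cv2.INTER_CUBIC);c=np.clip(c.astype(float)*1.8,0,255).astype(np.uint8);cv2.imwrite('pics/w6.png',cv2.cvtColor(c,cv2.COLOR_RGB2BGR))
E
```

```text
t: 12.4
tool_pos: [0.5056, -0.0665, 0.1655]
eef_rot: [0.654, 0.756, 0.001, 0.0]
wrist_force: [0.2, 0.4, -0.4]
finger_gap: 0.0105
grip_force: 50.0
[ 0.50520379 -0.06654127  0.16487351] 50.01010484062135
0 foot [320.3 255.4] near edge [320.2 247.9] top [319.1 318.2]
6 foot [320.3 265.8] near edge [320.2 257.7] top [319.1 314.2]
12 foot [320.3 276.4] near edge [320.3 267.7] top [319.1 310. ]
18 foot [320.3 287.1] near edge [320.3 277.8] top [319.1 305.6]
24 foot [320.3 298. ] near edge [320.3 288.1] top [319.1 301.2]
hole shade [ 0.5071282  -0.07622221  0.0275    ]
[30, 29, 31, 34, 24, 21, 18, 20, 16, 26, 43, 40, 38, 37, 39, 37, 42, 73, 83, 84, 84, 52, 69, 77, 83, 90, 99, 107, 111, 118, 125, 124, 117, 110, 107, 101, 95, 86, 140, 214, 218, 218, 218, 218, 218]
[[127, 124, 125], [123, 123, 123], [110, 109, 111], [103, 101, 101], [95, 94, 97], [167, 86, 22], [216, 213, 214], [220, 217, 218], [219, 217, 218], [219, 217, 218]]
```

View pics/w6.png

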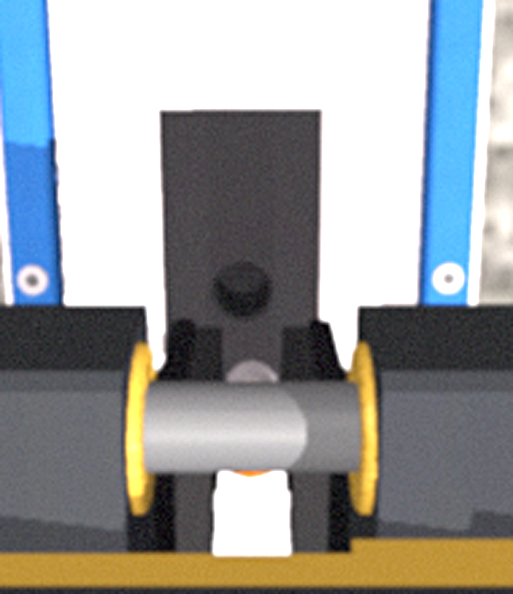

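The lifted pin is tilted about 15° (near edge of the foot at row 274, orange at row 315), and the hole shade is at crop (242,289), pixel (320,247). I'll turn the tool by 0.27 rad about its y axis to right the pin, keeping the grasp point still.

```bash
python3 -m inch '[[-0.0046,0,0,0,0.09,0],[-0.0046,0,0.0006,0,0.09,0],[-0.0046,0,0.001,0,0.09,0],[0,0,0,0,0,0],[0,0,0,0,0,0],[0,0,0,0,0,0]]'
cat > m.py <<'E'
from h import *
W=cam('wrist');s=state();p=np.array(s['tool_pos']);Rt=R.from_quat(s['eef_rot']).as_matrix()
G=p+Rt[:,2]*.051; print('tcp',p,'tilt',np.arcsin(np.hypot(*Rt[:2,2])),'G',G,'F',np.round(s['wrist_force'],1))
print('x',Rt[:,0].round(3),'y',Rt[:,1].round(3),'z',Rt[:,2].round(3))
g=cv2.cvtColor(W['img'],cv2.COLOR_RGB2GRAY)
a=proj(W,[.5052,-.0675,.0275]); print('strip mid px',a)
np.save('w.npy',W['img'])
for f in(.0637,): print('foot vertical pred',proj(W,G-[0,0,f]),'near',proj(W,G-[0,0,f-.004]+Rt[:,0]*.006))
x,y=a.astype(int); sub=g[max(y-35,0):y+35,x-12:x+13]; t=sub<29
ys,xs=np.nonzero(t);print('dark n',t.sum(),xs.mean()+x-12,ys.mean()+max(y-35,0),ys.min()+max(y-35,0),ys.max()+max(y-35,0)) if t.any() else 0
u=(xs.mean()+x-12,ys.mean()+max(y-35,0));print('dark at',plane(W,*u,.0275))
print(g[y-40:290:2,x].tolist(),y-40)
E
python3 m.py
```

```text
t: 12.95
tool_pos: [0.5068, -0.0795, 0.1613]
eef_rot: [0.648, 0.749, 0.087, -0.102]
wrist_force: [-0.5, 1.0, -1.0]
finger_gap: 0.0108
grip_force: 50.0
tcp [ 0.50691763 -0.07879291  0.16157538] tilt 0.2692396258624171 G [ 0.50491754 -0.06537523  0.11241273] F [-0.6  0.1 -1.1]
x [-0.14   0.954  0.266] y [ 0.989  0.146 -0.001] z [-0.039  0.263 -0.964]
strip mid px [321.74420493 281.01705364]
foot vertical pred [321.64352132 281.64612405] near [321.59110315 273.14559718]
dark n 65 310.44615384615383 271.8 262 280
dark at [ 0.49670957 -0.06243601  0.0275    ]
[44, 39, 45, 44, 39, 42, 43, 40, 45, 44, 45, 42, 43, 41, 42, 32, 52, 88, 89, 87, 72, 72, 80, 91, 98] 241
```

```bash
python3 -m inch '[[-0.0024,0.0004,-0.0007,0,0,0],[-0.0013,0,0.0048,0,0,0],[-0.0013,0,0.0048,0,0,0],[-0.0013,0,0.0048,0,0,0],[-0.0013,0,0.0048,0,0,0],[0,0,0,0,0,0],[0,0,0,0,0,0]]'
python3 -m inch '[[-0.0003,0,0.001,0,0,0],[-0.0003,0,0.001,0,0,0],[0,0,0,0,0,0]]'
python3 -m inch '[[-0.0003,0,0.001,0,0,0],[-0.0003,0,0.001,0,0,0],[0,0,0,0,0,0]]'
python3 m.py | head -3
```

```text
t: 13.58
tool_pos: [0.5075, -0.0824, 0.1414]
eef_rot: [0.649, 0.749, 0.088, -0.102]
wrist_force: [-0.5, -1.3, 0.1]
finger_gap: 0.0105
grip_force: 50.0
t: 13.83
tool_pos: [0.5078, -0.0826, 0.1398]
eef_rot: [0.648, 0.749, 0.088, -0.102]
wrist_force: [-0.2, 0.4, -1.2]
finger_gap: 0.0107
grip_force: 50.0
t: 14.08
tool_pos: [0.5077, -0.0826, 0.1376]
eef_rot: [0.648, 0.749, 0.088, -0.102]
wrist_force: [-0.7, -0.0, -0.5]
finger_gap: 0.0106
grip_force: 50.0
tcp [ 0.50765775 -0.08263722  0.1376454 ] tilt 0.2701441240795832 G [ 0.50569103 -0.06916968  0.08849505] F [-0.6 -1.1 -1. ]
x [-0.138  0.954  0.267] y [ 0.99   0.143 -0.   ] z [-0.039  0.264 -0.964]
strip mid px [320.75996439 280.55094046]
```

```bash
python3 -m inch '[[-0.0003,0,0.001,0,0,0],[-0.0003,0,0.001,0,0,0],[0,0,0,0,0,0]]'
python3 -m inch '[[-0.0003,0,0.001,0,0,0],[-0.0003,0,0.001,0,0,0],[0,0,0,0,0,0]]'
python3 m.py | head -1
```

```text
t: 14.38
tool_pos: [0.5072, -0.0827, 0.1352]
eef_rot: [0.648, 0.749, 0.088, -0.102]
wrist_force: [-2.0, -0.9, -0.3]
finger_gap: 0.0105
grip_force: 50.0
t: 14.63
tool_pos: [0.5072, -0.0827, 0.133]
eef_rot: [0.648, 0.749, 0.088, -0.102]
wrist_force: [-3.2, -1.5, -1.2]
finger_gap: 0.0103
grip_force: 50.0
tcp [ 0.50720314 -0.08268634  0.13300601] tilt 0.2702290304572995 G [ 0.50517467 -0.06922374  0.08385681] F [-3.2  0.5 -0.2]
```

The foot is going into the hole: it is about 7 mm below the strip's top with only a slight side force. I'll ease 0.6 mm toward -x and continue down.

```bash
python3 -m inch '[[-0.0003,-0.0006,0.001,0,0,0],[-0.0003,0,0.001,0,0,0],[-0.0003,0,0.001,0,0,0],[0,0,0,0,0,0]]'
python3 -m inch '[[-0.0003,0,0.001,0,0,0],[-0.0003,0,0.001,0,0,0],[-0.0003,0,0.001,0,0,0],[0,0,0,0,0,0]]'
```

```text
t: 15.02
tool_pos: [0.507, -0.0828, 0.1301]
eef_rot: [0.648, 0.749, 0.088, -0.102]
wrist_force: [-3.4, -0.5, 0.4]
finger_gap: 0.0109
grip_force: 50.0
t: 15.35
tool_pos: [0.5071, -0.0829, 0.127]
eef_rot: [0.648, 0.749, 0.088, -0.102]
wrist_force: [-3.6, -0.9, 0.1]
finger_gap: 0.0108
grip_force: 50.0
```

```bash
python3 -m inch '[[-0.0003,-0.0006,0.001,0,0,0],[-0.0003,0,0.001,0,0,0],[-0.0003,0,0.001,0,0,0],[-0.0003,0,0.001,0,0,0],[0,0,0,0,0,0]]'
python3 -m inch '[[-0.0003,0,0.001,0,0,0],[-0.0003,0,0.001,0,0,0],[-0.0003,0,0.001,0,0,0],[0,0,0,0,0,0]]'
```

```text
t: 15.77
tool_pos: [0.5068, -0.083, 0.1229]
eef_rot: [0.648, 0.749, 0.088, -0.102]
wrist_force: [-2.3, -0.4, -0.2]
finger_gap: 0.0109
grip_force: 50.0
t: 16.1
tool_pos: [0.5068, -0.0831, 0.1198]
eef_rot: [0.648, 0.749, 0.088, -0.102]
wrist_force: [-2.1, 0.4, -0.2]
finger_gap: 0.0109
grip_force: 50.0
```

```bash
python3 -m inch '[[-0.0003,-0.0003,0.001,0,0,0],[-0.0003,0,0.001,0,0,0],[0,0,0,0,0,0]]'
python3 -m inch '[[-0.0003,0,0.001,0,0,0],[0,0,0,0,0,0]]'
python3 -m inch '[[-0.0003,0,0.001,0,0,0],[0,0,0,0,0,0]]'
python3 m.py | head -2
```

```text
t: 16.35
tool_pos: [0.5068, -0.0832, 0.1184]
eef_rot: [0.648, 0.749, 0.089, -0.102]
wrist_force: [-3.2, -0.0, 3.0]
finger_gap: 0.0103
grip_force: 50.0
t: 16.52
tool_pos: [0.5069, -0.0832, 0.1183]
eef_rot: [0.648, 0.749, 0.089, -0.102]
wrist_force: [-4.7, 0.3, 9.2]
finger_gap: 0.0107
grip_force: 50.0
t: 16.68
tool_pos: [0.507, -0.0833, 0.1181]
eef_rot: [0.648, 0.749, 0.089, -0.102]
wrist_force: [-6.9, 0.2, 15.0]
finger_gap: 0.0109
grip_force: 50.0
tcp [ 0.50701255 -0.08328538  0.11812944] tilt 0.2719668502419503 G [ 0.50512652 -0.06971587  0.06900397] F [-6.7 -0.9 16.2]
x [-0.139  0.953  0.269] y [0.99  0.143 0.002] z [-0.037  0.266 -0.963]
```

The pin bottomed at a grasp height of 69 mm, so the foot is at about 5.5 mm, the hole's floor, with 15 N down force. I'll unload, release and back off along the fingers.

```bash
python3 -m inch '[[0.0006,-0.0005,-0.0018,0,0,0],[0,0,0,0,0,0]]'
python3 -m inch '[[0,0,0,0,0,0],[0,0,0,0,0,0],[0,0,0,0,0,0],[0,0,0,0,0,0],[0,0,0,0,0,0],[0,0,0,0,0,0],[0,0,0,0,0,0],[0,0,0,0,0,0]]' 0.06
python3 -m inch '[[0,0,-0.004,0,0,0],[0,0,-0.01,0,0,0],[0,0,-0.015,0,0,0],[0,0,-0.02,0,0,0],[0,0,-0.02,0,0,0],[0,0,-0.02,0,0,0],[0,0,-0.02,0,0,0],[0,0,0,0,0,0]]'
python3 m.py | head -3
python3 - <<'E'
import numpy as np,cv2
cv2.imwrite('pics/w7.png',np.load('w.npy')[:,:,::-1])
E
```

```text
t: 16.9
tool_pos: [0.5065, -0.0833, 0.1184]
eef_rot: [0.648, 0.749, 0.089, -0.101]
wrist_force: [-2.4, 0.4, 6.6]
finger_gap: 0.0106
grip_force: 50.0
t: 17.57
tool_pos: [0.5059, -0.0833, 0.1176]
eef_rot: [0.648, 0.749, 0.088, -0.102]
wrist_force: [-0.4, -0.3, -0.4]
finger_gap: 0.0551
grip_force: 0.0
t: 18.23
tool_pos: [0.5121, -0.1144, 0.2276]
eef_rot: [0.649, 0.749, 0.09, -0.098]
wrist_force: [0.6, -0.9, 1.1]
finger_gap: 0.0596
grip_force: 0.0
tcp [ 0.51131155 -0.1134494   0.22559562] tilt 0.2683874373483042 G [ 0.50964    -0.10002907  0.17642143] F [ 0.6 -0.2 -0.9]
x [-0.138  0.954  0.265] y [0.99  0.142 0.005] z [-0.033  0.263 -0.964]
strip mid px [319.68449576 230.80093054]
```

View pics/w7.png

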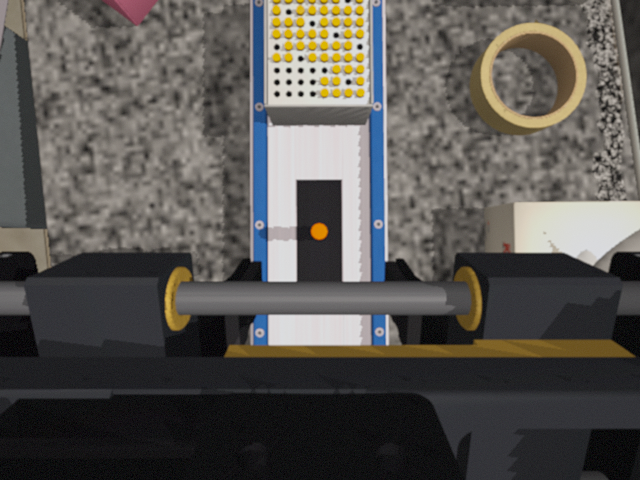

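The pin stands upright in the strip, with its orange cap at (319,231) and nothing else disturbed. The box's near end has its lower edge at row ~123. I'll measure the gap and the box's far end.

```bash
python3 - <<'E'
from h import *
import pickle
W=cam('wrist');T=cam('top');S=cam('scene');s=state();print(s['tool_pos'])
im=W['img'];h=cv2.cvtColor(im,cv2.COLOR_RGB2HSV);g=cv2.cvtColor(im,cv2.COLOR_RGB2GRAY)
m=cv2.inRange(h,(5,150,150),(25,255,255));m[:215]=0;m[250:]=0;m[:,:300]=0;m[:,340:]=0
k=max(cv2.findContours(m,cv2.RETR_EXTERNAL,cv2.CHAIN_APPROX_NONE)[0],key=cv2.contourArea);e=cv2.fitEllipse(k);print('cap',e)
for z in(.0855,.1075):print(z,plane(W,*e[0],z))
ht=cv2.cvtColor(T['img'],cv2.COLOR_RGB2HSV);mt=cv2.inRange(ht,(3,120,90),(20,255,255));mt[:225]=0;mt[255:]=0;mt[:,:395]=0;mt[:,435:]=0
p=np.argwhere(mt)[:,::-1];hs=cv2.cvtColor(S['img'],cv2.COLOR_RGB2HSV);ms=cv2.inRange(hs,(3,140,90),(18,255,255));ms[:190]=0;ms[245:]=0;ms[:,:365]=0;ms[:,410:]=0;q=np.argwhere(ms)[:,::-1]
print('top px',len(p),p.mean(0) if len(p) else 0,'scene px',len(q),(q.min(0),q.max(0)) if len(q) else 0)
if len(q): u=q[q[:,1]<=q[:,1].min()+1].mean(0)+[0,1]; print('cap height tri W+S',tri([(W,*e[0]),(S,*u)]))
n=np.array([-.1479,.989]);P=np.array([.5051,-.0697])
for c in(285,300,319,340,355):
    col=g[100:140,c].astype(int); r=100+np.argmax(np.diff(col))+.5; w=plane(W,c,r,.028)[:2]; print(c,r,w.round(4),'along y from pin',((w-P)@n).round(4))
a=np.array([.5052,-.0675]); 
for yy in(.09,.1): print(g[yy and 90:125:1,319].tolist());break
E
```

```text
[ 0.50961731 -0.11170431  0.22224601]
cap ((320.07379150390625, 232.69570922851562), (16.107200622558594, 16.162799835205078), 88.23783111572266)
0.0855 [ 0.50479824 -0.0690602   0.0855    ]
0.1075 [ 0.50490905 -0.0694283   0.1075    ]
top px 44 [419.02272727 234.72727273] scene px 58 (array([378, 199]), array([382, 212]))
cap height tri W+S [ 0.50352336 -0.07009234  0.0836388 ]
285 125.5 [0.4611 0.0197] along y from pin 0.095
300 125.5 [0.474  0.0216] along y from pin 0.0949
319 125.5 [0.4903 0.024 ] along y from pin 0.0949
340 125.5 [0.5084 0.0266] along y from pin 0.0948
355 125.5 [0.5213 0.0285] along y from pin 0.0947
[215, 193, 175, 173, 172, 177, 190, 195, 199, 212, 218, 219, 219, 218, 211, 200, 178, 138, 102, 93, 93, 94, 90, 88, 85, 87, 83, 81, 81, 84, 83, 82, 80, 78, 73]
```

The gap from pin centre to box end is 95 mm (box end at deck y ≈ +38, within the range given), and the cap height of 84 mm confirms the pin is seated. I'll straighten the tool and go behind the box's far end.

```bash
python3 -m inch '[[0,0,-0.003,0,-0.09,0],[0,0,0,0,-0.09,0],[0,0,0,0,-0.09,-0.004],[0,0,0,0,0,0],[0,0,0,0,0,0]]' 0.04
python3 -m inch '[[0.015,0,0,0,0,0],[0.025,0.0002,0,0,0,0],[0.025,0.0002,0,0,0,0],[0.025,0.0002,0,0,0,0],[0.025,0.0002,0,0,0,0],[0.025,0.0002,0,0,0,0],[0.025,0.0002,0,0,0,0],[0.025,0.0002,0,0,0,0]]'
python3 -m inch '[[0.025,0.0002,0,0,0,0],[0.025,0.0002,0,0,0,0],[0.025,0.0002,0,0,0,0],[0.02,0,0,0,0,0],[0.01,0,0,0,0,0],[0,0,0,0,0,0],[0,0,0,0,0,0],[0,0,0,0,0,0]]'
python3 - <<'E'
from h import *
s=state();p=np.array(s['tool_pos']);Rt=R.from_quat(s['eef_rot']).as_matrix();d=p[:2]-[.5051,-.0697]
print(p,Rt.round(3).tolist(),'along',d@[-.1479,.989],'across',d@[.989,.1479],s['finger_gap'])
E
```

```text
t: 18.85
tool_pos: [0.5097, -0.111, 0.2249]
eef_rot: [0.652, 0.759, 0.0, -0.002]
wrist_force: [0.0, -0.3, 0.2]
finger_gap: 0.0415
grip_force: 0.0
t: 19.52
tool_pos: [0.4831, 0.0752, 0.225]
eef_rot: [0.654, 0.757, -0.0, -0.001]
wrist_force: [0.6, 0.5, -0.7]
finger_gap: 0.04
grip_force: 0.0
t: 20.18
tool_pos: [0.4692, 0.1771, 0.2253]
eef_rot: [0.654, 0.757, -0.0, 0.0]
wrist_force: [-0.4, -0.9, -0.1]
finger_gap: 0.0396
grip_force: 0.0
[0.46917256 0.17713902 0.22534915] [[-0.145, 0.989, -0.001], [0.989, 0.145, -0.001], [-0.001, -0.001, -1.0]] along 0.24943745784031782 across 0.0009752486364414155 0.039572064683496964
```

```bash
python3 -m inch '[[0,0,0.012,0,0,0],[0,0,0.018,0,0,0],[0,0,0.018,0,0,0],[0,0,0.018,0,0,0],[0,0,0.018,0,0,0],[0,0,0.015,0,0,0],[0,0,0.008,0,0,0],[0,0,0,0,0,0]]'
python3 -m inch '[[-0.003,0,0,0,0,0],[-0.004,0,0,0,0,0],[-0.004,0,0,0,0,0],[-0.003,0,0,0,0,0],[0,0,0,0,0,0],[0,0,0,0,0,0]]'
```

```text
t: 20.85
tool_pos: [0.4674, 0.1776, 0.1163]
eef_rot: [0.653, 0.757, -0.002, -0.001]
wrist_force: [0.6, -0.4, -0.2]
finger_gap: 0.04
grip_force: 0.0
t: 21.35
tool_pos: [0.471, 0.1652, 0.1191]
eef_rot: [0.653, 0.757, 0.001, 0.0]
wrist_force: [0.4, 0.4, 0.4]
finger_gap: 0.0399
grip_force: 0.0
```

```bash
python3 -m inch '[[-0.002,0,0,0,0,0],[-0.002,0,0,0,0,0],[-0.002,0,0,0,0,0],[-0.002,0,0,0,0,0],[-0.002,0,0,0,0,0],[-0.002,0,0,0,0,0],[-0.002,0,0,0,0,0],[-0.002,0,0,0,0,0]]'
python3 -m inch '[[-0.002,0,0,0,0,0],[-0.002,0,0,0,0,0],[-0.002,0,0,0,0,0],[-0.002,0,0,0,0,0],[-0.002,0,0,0,0,0],[-0.002,0,0,0,0,0],[-0.002,0,0,0,0,0],[-0.002,0,0,0,0,0]]'
cat > b.py <<'E'
from h import *
s=state();p=np.array(s['tool_pos']);d=p[:2]-[.5051,-.0697]
W=cam('scene')
print(p,'along',d@[-.1479,.989],'across',d@[.989,.1479],'F along',np.dot(s['wrist_force'],[-.148,.989,0]),'tq',np.round(s['torque'],2))
E
python3 b.py
```

```text
t: 22.02
tool_pos: [0.4731, 0.1497, 0.1186]
eef_rot: [0.653, 0.757, 0.0, -0.0]
wrist_force: [-0.6, 1.8, -0.7]
finger_gap: 0.0401
grip_force: 0.6
t: 22.68
tool_pos: [0.4754, 0.1335, 0.1186]
eef_rot: [0.653, 0.757, 0.0, 0.0]
wrist_force: [-0.1, 1.5, -1.0]
finger_gap: 0.0398
grip_force: 0.5
[0.47544936 0.13354795 0.11862915] along 0.2053975565974071 across 0.0007358929968313205 F along 1.5445251084760185 tq [0.13 0.1  0.03]
```

The box is sliding at about 1.5 N. I'll push on.

```bash
python3 -m inch '[[-0.002,0,0,0,0,0],[-0.002,0,0,0,0,0],[-0.002,0,0,0,0,0],[-0.002,0,0,0,0,0],[-0.002,0,0,0,0,0],[-0.002,0,0,0,0,0],[-0.002,0,0,0,0,0],[-0.002,0,0,0,0,0]]'|sed -n 2,4p
python3 -m inch '[[-0.002,0,0,0,0,0],[-0.002,0,0,0,0,0],[-0.002,0,0,0,0,0],[-0.002,0,0,0,0,0],[-0.002,0,0,0,0,0],[-0.002,0,0,0,0,0],[-0.002,0,0,0,0,0],[-0.002,0,0,0,0,0]]'|sed -n 2,4p
python3 -m inch '[[-0.002,0,0,0,0,0],[-0.002,0,0,0,0,0],[-0.002,0,0,0,0,0],[-0.002,0,0,0,0,0],[-0.002,0,0,0,0,0],[-0.002,0,0,0,0,0],[0,0,0,0,0,0]]'|sed -n 2,4p
python3 b.py
```

```text
tool_pos: [0.4778, 0.1177, 0.1186]
eef_rot: [0.653, 0.757, 0.0, 0.0]
wrist_force: [0.1, 0.8, -0.5]
tool_pos: [0.4802, 0.1019, 0.1187]
eef_rot: [0.653, 0.757, 0.0, 0.0]
wrist_force: [0.8, 1.4, 0.3]
tool_pos: [0.482, 0.0896, 0.1187]
eef_rot: [0.653, 0.757, -0.0, 0.0]
wrist_force: [0.2, 0.4, -0.4]
[0.48204282 0.08961592 0.1186653 ] along 0.16097360036529212 across 0.000759272326830385 F along 0.3435373278596203 tq [-0.12  0.03  0.03]
```

```bash
python3 -m inch '[[-0.002,0,0,0,0,0],[-0.002,0,0,0,0,0],[-0.002,0,0,0,0,0],[-0.002,0,0,0,0,0],[-0.002,0,0,0,0,0],[-0.002,0,0,0,0,0],[-0.002,0,0,0,0,0]]'|sed -n 2,4p
python3 -m inch '[[-0.001,0,0,0,0,0],[-0.001,0,0,0,0,0],[-0.001,0,0,0,0,0]]'|sed -n 2,4p
python3 b.py
```

```text
tool_pos: [0.4841, 0.0762, 0.1187]
eef_rot: [0.653, 0.757, 0.0, 0.0]
wrist_force: [-0.1, 2.1, 0.9]
tool_pos: [0.4845, 0.0734, 0.1187]
eef_rot: [0.653, 0.757, 0.0, 0.0]
wrist_force: [-0.6, 2.2, 0.2]
[0.48449162 0.07344603 0.11869175] along 0.14461939898308485 across 0.0007896132179350895 F along 2.3005907642268553 tq [ 0.23  0.01 -0.01]
```

```bash
python3 -m inch '[[-0.001,0,0,0,0,0],[-0.001,0,0,0,0,0]]'|sed -n 2,4p
python3 -m inch '[[-0.001,0,0,0,0,0],[-0.001,0,0,0,0,0]]'|sed -n 2,4p
python3 b.py
```

```text
tool_pos: [0.4848, 0.0716, 0.1187]
eef_rot: [0.653, 0.758, 0.0, 0.0]
wrist_force: [-0.2, 2.0, 2.0]
tool_pos: [0.4851, 0.0695, 0.1187]
eef_rot: [0.653, 0.757, 0.0, 0.0]
wrist_force: [0.4, 1.7, -0.2]
[0.48510412 0.06946374 0.11868873] along 0.14059033218366984 across 0.0008063941309887849 F along 1.6501845256502972 tq [ 0.23  0.04 -0.  ]
```

```bash
python3 -m inch '[[-0.001,0,0,0,0,0],[-0.001,0,0,0,0,0]]'|sed -n 2,4p
python3 -m inch '[[-0.001,0,0,0,0,0]]'|sed -n 2,4p
python3 -m inch '[[-0.001,0,0,0,0,0]]'|sed -n 2,4p
```

```text
tool_pos: [0.4854, 0.0675, 0.1187]
eef_rot: [0.653, 0.758, 0.0, 0.0]
wrist_force: [-0.1, 1.7, 0.8]
tool_pos: [0.4856, 0.0665, 0.1187]
eef_rot: [0.653, 0.757, 0.0, 0.0]
wrist_force: [0.2, 1.9, 0.5]
tool_pos: [0.4857, 0.0655, 0.1187]
eef_rot: [0.653, 0.757, 0.0, 0.0]
wrist_force: [-0.6, 2.6, 1.1]
```

```bash
python3 -m inch '[[-0.001,0,0,0,0,0]]'|sed -n 2,4p
python3 b.py
```

```text
tool_pos: [0.4858, 0.0645, 0.1187]
eef_rot: [0.653, 0.757, 0.0, 0.0]
wrist_force: [-0.5, 2.9, 2.5]
[0.48583409 0.06449921 0.11868915] along 0.13557245083746072 across 0.0007940780823866971 F along 2.9198377312981005 tq [0.32 0.11 0.01]
```

```bash
python3 -m inch '[[-0.0007,0,0,0,0,0]]'|sed -n 2,4p
python3 -m inch '[[-0.0007,0,0,0,0,0]]'|sed -n 2,4p
python3 b.py
```

```text
tool_pos: [0.4859, 0.0639, 0.1187]
eef_rot: [0.653, 0.757, 0.0, 0.0]
wrist_force: [0.3, 3.1, 2.0]
tool_pos: [0.4859, 0.0635, 0.1187]
eef_rot: [0.653, 0.757, 0.0, -0.0]
wrist_force: [-0.8, 3.7, 1.1]
[0.48591431 0.06349588 0.11867462] along 0.13456829288415326 across 0.0007250189000230138 F along 3.7609543909716163 tq [ 0.68  0.2  -0.07]
```

```bash
python3 -m inch '[[-0.0007,0,0,0,0,0]]'|sed -n 2,4p
python3 -m inch '[[-0.0007,0,0,0,0,0]]'|sed -n 2,4p
python3 b.py
```

```text
tool_pos: [0.4859, 0.0633, 0.1187]
eef_rot: [0.653, 0.758, 0.0, -0.001]
wrist_force: [-1.4, 5.2, 2.5]
tool_pos: [0.4858, 0.0631, 0.1187]
eef_rot: [0.653, 0.758, 0.001, -0.001]
wrist_force: [-2.0, 7.8, 3.8]
[0.48582562 0.06314414 0.11870443] along 0.13423353743395966 across 0.0005852841684205921 F along 8.052076814385687 tq [ 1.25  0.47 -0.15]
```

The box is firmly against the pin: force rising to 8 N and motion stopped at 134 mm, against 135.5 expected. I'll back off, rise and check with the last picture.

```bash
python3 -m inch '[[0.001,0,0,0,0,0],[0.002,0,0,0,0,0],[0.004,0,0,0,0,0],[0.008,0,0,0,0,0],[0.01,0,0,0,0,0],[0.01,0,0,0,0,0],[0,0,-0.01,0,0,0],[0,0,-0.02,0,0,0]]'|sed -n 2,4p
python3 -m inch '[[0.01,0,-0.02,0,0,0],[0.01,0,-0.02,0,0,0],[0.01,0,-0.02,0,0,0],[0.01,0,-0.02,0,0,0],[0.01,0,-0.01,0,0,0],[0,0,0,0,0,0],[0,0,0,0,0,0]]'
python3 - <<'E'
from h import *
S=cam('scene');T=cam('top')
a=cv2.resize(S['img'][170:280,290:440],(0,0),fx=2.6,fy=2.6,interpolation=cv2.INTER_CUBIC);b=cv2.resize(T['img'][195:290,310:480],(0,0),fx=2.4,fy=2.4,interpolation=cv2.INTER_CUBIC)
H=max(a.shape[0],b.shape[0]);o=np.zeros((H,a.shape[1]+b.shape[1],3),np.uint8);o[:a.shape[0],:a.shape[1]]=a;o[:b.shape[0],a.shape[1]:]=b
print(o.shape);cv2.imwrite('pics/f.png',o[:,:,::-1])
hs=cv2.cvtColor(S['img'],cv2.COLOR_RGB2HSV);ms=cv2.inRange(hs,(3,140,90),(14,255,255));ms[:190]=0;ms[225:]=0;ms[:,:372]=0;ms[:,:][:,392:]=0;q=np.argwhere(ms)[:,::-1];print(len(q),q.min(0),q.max(0))
E
```

```text
tool_pos: [0.4792, 0.097, 0.1473]
eef_rot: [0.652, 0.758, -0.002, -0.001]
wrist_force: [-0.4, 0.8, -1.0]
t: 28.12
tool_pos: [0.4736, 0.1462, 0.2388]
eef_rot: [0.652, 0.758, 0.0, 0.0]
wrist_force: [-0.4, -1.3, -1.0]
finger_gap: 0.0401
grip_force: 0.0
(286, 798, 3)
31 [379 199] [383 206]
```

View pics/f.png

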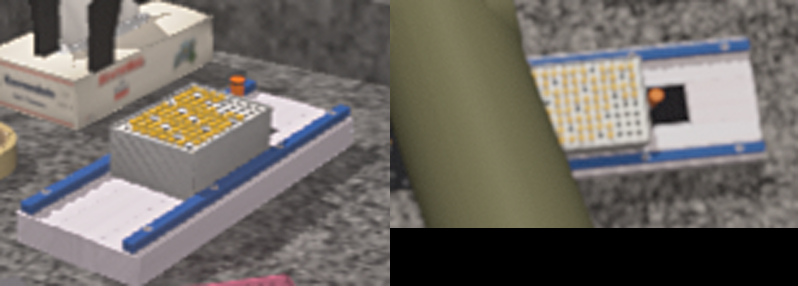

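The last picture shows the box between the rails with its end against the upright pin (orange at crop (237,85) and (656,95)). The cap is at scene row 199, as before the push, and the gripper is clear. I'm handing the job in.

```bash
python3 -m inch '[[0,0,0,0,0,0],[0,0,0,0,0,0],[0,0,0,0,0,0],[0,0,0,0,0,0]]'|head -1; python3 -c "
from station import *
print(finish_job())"
```

```text
t: 28.55
the job is handed in; nothing more can be done
None
```

The pin is seated upright in the strip's hole and released, and the tip box was then slid along its channel until its end met the pin; I handed the job in at about 29 s of the 72 s limit, and no verdict came back.

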